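# Put the inspected lens away and turn the light panel off

## Task

The camera lens on the light panel has been inspected: set it down gently, standing upright on its mount as it is now, in the open drawer of the light unit and slide the drawer fully shut. Then turn the dimmer knob anticlockwise (seen from above) all the way to its off stop, where its white pointer meets the red mark. Leave the rubber blower and the amber bottle standing where they are.

Things in the scene. Friction and masses are not known exactly. Their poses are not given: they have to be found in the camera images.
- light_unit: grey LED light unit, fixed: 140 (x, depth) x 270 (y) x 83 mm high. Origin: centre of its underside; its x axis points to its back, y to its left. On its top (z 83 mm) a flush white light panel, 112 x 142 mm, centred at x 0, y +50 mm, and the dimmer knob, axis at x 0, y -78 mm. The drawer comes out of its front face (x -70 mm)
- drawer (a joint): the drawer of the light unit: 0 = fully shut, 0.100 m = fully open; it slides straight out along the unit's own -x; starts open. It moves with about 2 N
- drawer_floor (a point): centre of the drawer's inner floor, 26.5 mm above the bench, moves with the drawer; axes as the unit's. Inside 116 (x) x 242 mm (y), rim 36 mm above this floor; the housing's top leaves 46 mm above it. With the drawer open by d, the floor is open to above from x = -58 mm to about x = d - 62 mm
- drawer_front (a point): middle of the top edge of the drawer's white front panel, on its outer (robot-side) face, 71 mm above the bench; panel 266 mm wide, 10 mm thick, 51 mm high. A pull lip, 70 mm wide, 6 mm thick, stands out 11 mm from the middle of the face, 58 mm above the bench
- dimmer (a joint): the dimmer knob's angle in rad: 0 = off stop (fully anticlockwise seen from above), 4.71 = full (clockwise); starts part way up. It stays where it is left; it takes about 0.05 N m to turn
- dimmer_grip (a point): point on the knob's axis, 120 mm above the bench, turns with the knob. Black disc 64 mm across (top 97 mm above the bench) with a grip bar 61 mm long, 14 mm wide, its top 127 mm above the bench along the x axis here; white pointer on the bar's -x half. Aluminium base 88 mm across, 6 mm thick. At the off stop the pointer points to the unit's front left, 135 deg from its x axis, at a red mark
- lens: black camera lens standing on its mount, a round barrel 64 mm across (60 mm near foot and top) and 40 mm high, about 0.24 kg; origin at the centre of its underside, z up. Starts on the light panel
- blower: black rubber air blower with a red nozzle, standing loose on the bench, 61 mm across and 165 mm high; origin at the centre of its underside. A bystander
- amber_bottle: amber spray bottle with a black pump head, standing loose on the bench, 35 mm across and 116 mm high; origin at the centre of its underside. A bystander
There are look-alikes about, which are no part of the job. There is more than one size of the lens; the job needs the largest.

How it is judged:
On the way, in this order (a step that is already met when the one before it is completed fails the run):
1. the lens stands upright on the floor of the open drawer, let go (x of lens in the frame of drawer_floor between -0.06 and 0.06 m and y of lens in the frame of drawer_floor between -0.125 and 0.125 m and z of lens in the frame of drawer_floor between -0.006 and 0.006 m and angle between lens's own z axis and vertical below 0.15 rad and contact force between the fingers and lens below 0.1 N and value of joint drawer above 0.03 m and linear speed of lens below 0.02 m/s), for 0.2 s.
2. the drawer is fully shut with the lens standing in it (x of lens in the frame of drawer_floor between -0.06 and 0.06 m and y of lens in the frame of drawer_floor between -0.125 and 0.125 m and z of lens in the frame of drawer_floor between -0.006 and 0.006 m and angle between lens's own z axis and vertical below 0.15 rad and value of joint drawer below 0.005 m), for 0.2 s.
3. the dimmer is at its off stop (value of joint dimmer below 0.08 rad), for 0.2 s.
At the end, for the whole second after the job is handed in: The lens stands upright (within 0.15 rad) and at rest on the drawer's floor, let go; the drawer is shut (within 5 mm) and the dimmer is at its off stop (within 0.08 rad) (all of step 2 and contact force between the fingers and lens below 0.1 N and value of joint dimmer below 0.08 rad and linear speed of lens below 0.02 m/s); the robot touches nothing.
It fails at once if the lens is dropped (it falls free at more than 0.6 m/s) (linear speed of lens above 0.6 m/s and contact force between the fingers and lens below 0.1 N).
It fails at once if the blower is moved more than 30 mm or knocked over (distance of blower from where it was at the start of the episode above 0.03 m or angle between blower's own z axis and vertical above 0.5 rad).
It fails at once if the amber bottle is moved more than 30 mm or knocked over (distance of amber_bottle from where it was at the start of the episode above 0.03 m or angle between amber_bottle's own z axis and vertical above 0.5 rad).
It also fails if it takes over 72 s, if anything falls off the work surface, if the arm or the gripper's body presses on something with over 40 N, if the wrist force passes 120 N, or if a joint passes its speed limit or range.

## Robot

A 6-joint arm with a two-finger parallel gripper is mounted at the origin on a cart in front of the work surface, level with it; the furniture and walls round the work are solid. World frame = base frame: x ahead of the robot, y to its left, z up, the work surface at z = 0. Lengths are in m, angles in rad, forces in N, time in s.
With the tool pointing down it reaches from about 0.35 to 0.775 m from the base axis. Payload 7.3 kg.
Tool frame: the origin (TCP) lies on the front face of the gripper's body, between the roots of the fingers; the fingertips stand ahead of it and the grasp point (between the pads) lies 47 mm ahead of it (finger_overhang is the z of the fingertips in the tool frame, in m); z points along the fingers, y is the line along which they close (so a half turn about z gives the same grasp; the last joint's range is limited). The gripper opens to 92 mm and grips with 3 to 60 N. Pads are 19 mm wide; open, the fingers measure 130 mm over their backs; the gripper's body (75 mm by 190 mm) begins 47 mm behind the grasp point.
Start: joints at [1.111, 0.342, 1.524, -0, 1.275, -0.146], TCP at [0.162, 0.499, 0.292] pointing down, gripper open.
Joint ranges: [-2.53, 2.53], [-0.77, 2.02], [0.04, 2.7], [-1, 4.14], [0.28, 2.66], [-3.11, 3.11]. Speed limits (rad/s): [2.57, 2.57, 3.14, 3.14, 3.14, 3.14].

## Interface

Orientations are given as [roll, pitch, yaw] about the fixed x, y, z axes, in that order (R = Rz(yaw) Ry(pitch) Rx(roll)).
In Python, from cell import * gives the robot as it stands. The module is installed in compiled form; this text tells all that it offers.
- The arm moves only by the tool arm_command, never from a script. Its argument "series" is a list of rows, each an object of numbers: "x", "y", "z": the shift along the tool's x, y, z in mm; "rx", "ry", "rz": the turn, a rotation vector about the tool's x, y, z in degrees. A call has 1 to 20 rows; each row is the pose to reach, as a shift and turn from the pose commanded when the call began, along the tool's axes at that moment; what a row does not reach only later rows make up. A row lasts 1/10 s, in which the tool goes at most 50 mm and 8.59 degrees, less where a joint would pass 70% of its speed; a pose out of reach is approached as far as the arm can. A call with a gripper value outside its range is refused whole. "hand" is the finger opening in mm, from 0 to 91.8, set as the call begins (left out, the last holds). The fingers move at their own pace and stop on an object; "squeeze" is the grip in N (left out, the last holds). Time passes only in rows, so rows that repeat a pose let the fingers close. It gives the time, the measured TCP pose, the force, the opening and the grip force at its end, in the units of the state.
- observe(): the state, without advancing time (a new reading comes with each control period).
- read_camera(name): name is "scene" or "top" or "wrist"; returns a dict with "pixels" (384x512x3 uint8, blue, green, red), "K" (3x3 intrinsics, pixels), "rvec" (rotation vector, rad) and "tvec" (3), from world to camera coordinates, as OpenCV has them. Camera axes: x right, y down, z forward; pixel columns grow to the right and rows downward; lengths in m; the calibration is good to about 2 mm. A picture is of the moment at which its call begins. There is no depth.
- hand_in(): hands the job in; it is judged then, once.
Trained networks look in a picture, given as the dict that the camera call returned (one of the last four; its "shot" number tells which), for a name from the list of things; names that differ only in an ending like _2 or _b are one class to them, and where a whole thing is asked for, a point or a joint stands for the part that bears it (a point fixed in the world has none). Each returns a list of dicts, best first, with "confidence" (0 to 1); they miss things now and then, are a little off and sometimes report something else, mostly with a low value. They report only what shows in the picture. A call takes as long as a camera call. They do not tell look-alikes from the thing itself.
- boxes_of(picture, query): "point" ([x, y, z] in m, in world coordinates, good to about 4 mm: the middle of the surface that is visible of it).
- trace(picture, query): "pixels" (384x512 bool, what is visible of it).
- mark_of(picture, query): "point" ([x, y, z] in m, in world coordinates, good to about 4 mm: a listed point, or the origin of a listed thing).
The state is a dict: "time": time; "qpos": joint angles; "qvel": joint speeds; "joint_efforts": joint torques, N m; "tool_pos": TCP position; "tool_rot": TCP orientation; "contact_force": force on the tool from outside, world axes, zero at the start; "torque": the same for the moment, N m; "opening": finger opening in m; "grip_force": force on a finger pad.
Only numpy, scipy, OpenCV 4.12 (cv2) and the standard library are available. Lean on these libraries where they do the work, as an engineer would, in place of code of your own. Each camera call takes 0.05 s, during which the arm holds its last target. There are 200 camera calls.

## Working session

There is one attempt and no reset: what is moved stays moved. The work goes in short steps, Python scripts to look and compute and a tool call to move; the robot and the scene stay as the last step left them, time stands still between calls to the robot, and variables do not carry over. Pictures are saved under pics/ and viewed, at most 10 in all, crops included, and the job is handed in when it is done.

Besides the shell and the picture viewer there is one more tool, called by a JSON object that holds its "name" and its "arguments". arm_command: Moves the arm, as the interface text tells. Its arguments: {"type":"object","properties":{"series":{"type":"array"},"hand":{"type":"number"},"squeeze":{"type":"number"}},"required":["series"]}

```bash
mkdir -p pics; cat > h.py <<'E'
from cell import *
import numpy as np, cv2
from scipy.spatial.transform import Rotation as R
def proj(p,P):
    return cv2.projectPoints(np.array(P,float).reshape(-1,3),np.array(p["rvec"],float),np.array(p["tvec"],float),np.array(p["K"]),None)[0].reshape(-1,2)
def atz(p,uv,z):
    Rm=cv2.Rodrigues(np.array(p["rvec"],float))[0];t=np.array(p["tvec"],float).ravel()
    d=Rm.T@np.linalg.inv(p["K"])@np.array([uv[0],uv[1],1.]);c=-Rm.T@t
    return c+d*(z-c[2])/d[2]
E
python3 - <<'E'
from h import *
np.set_printoptions(precision=3,suppress=True)
print(observe())
ps={}
for c in("scene","top"):
    p=read_camera(c);ps[c]=p['pixels']
    for q in("light_unit","drawer_floor","drawer_front","dimmer_grip","lens","blower","amber_bottle"):
        for m in mark_of(p,q)[:5]:
            P=np.array(m["point"]);print(c,q,round(m["confidence"],2),P,proj(p,P)[0].round())
    cv2.imwrite(f"pics/{c}.png",cv2.resize(p["pixels"],(800,600)))
E
```

```text
{'time': 0.0, 'qpos': array([ 1.111,  0.343,  1.525,  0.   ,  1.275, -0.146]), 'qvel': array([-0.001, -0.001,  0.001,  0.001,  0.   , -0.001]), 'joint_efforts': array([  0.001, -43.124, -24.423,   0.072,   0.056,  -0.   ]), 'tool_pos': array([0.162, 0.499, 0.292]), 'tool_rot': array([-3.14 , -0.   ,  2.828]), 'contact_force': array([-0.634, -1.459, -0.118]), 'torque': array([ 0.028, -0.024,  0.01 ]), 'grip_force': 0.0, 'opening': 0.09216889033029804}
scene light_unit 0.84 [ 0.638 -0.005  0.001] [268. 207.]
scene drawer_floor 0.72 [ 0.538 -0.003  0.028] [251. 213.]
scene drawer_front 0.8 [0.465 0.004 0.069] [236. 211.]
scene dimmer_grip 0.54 [ 0.64  -0.082  0.119] [291. 180.]
scene lens 0.64 [0.635 0.043 0.081] [255. 182.]
scene lens 0.57 [ 0.515 -0.197  0.004] [306. 242.]
scene lens 0.57 [ 0.406  0.009 -0.002] [223. 241.]
scene blower 0.89 [ 0.642  0.271 -0.   ] [199. 186.]
scene amber_bottle 0.77 [ 0.509 -0.369 -0.002] [363. 264.]
top light_unit 0.66 [ 0.638 -0.004  0.004] [247. 163.]
top drawer_floor 0.88 [ 0.539 -0.     0.027] [246. 196.]
top drawer_front 0.92 [0.463 0.001 0.074] [245. 222.]
top lens 0.92 [0.639 0.04  0.08 ] [230. 158.]
top lens 0.79 [ 0.515 -0.192 -0.004] [313. 204.]
top lens 0.48 [ 0.409  0.013 -0.002] [242. 243.]
top blower 0.71 [0.635 0.271 0.001] [153. 167.]
top amber_bottle 0.75 [ 0.51  -0.367 -0.001] [375. 204.]
```

View pics/top.png

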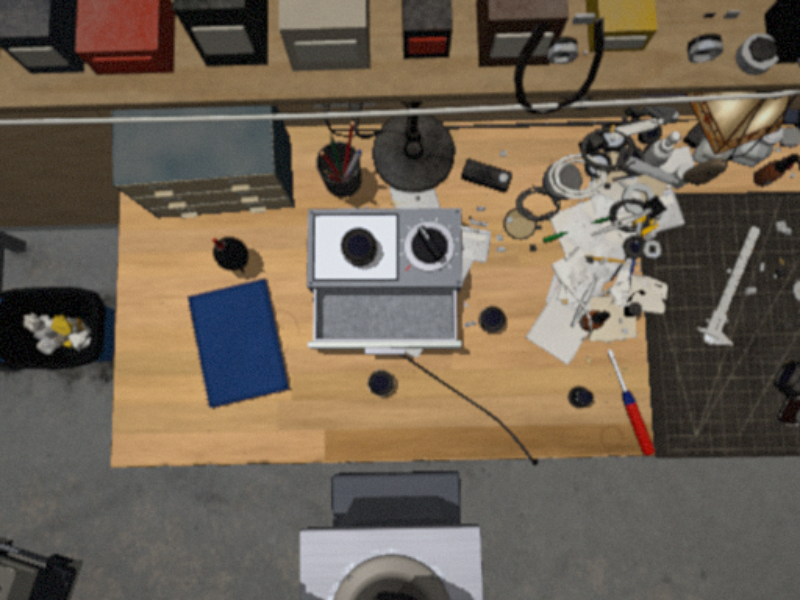

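View pics/scene.png

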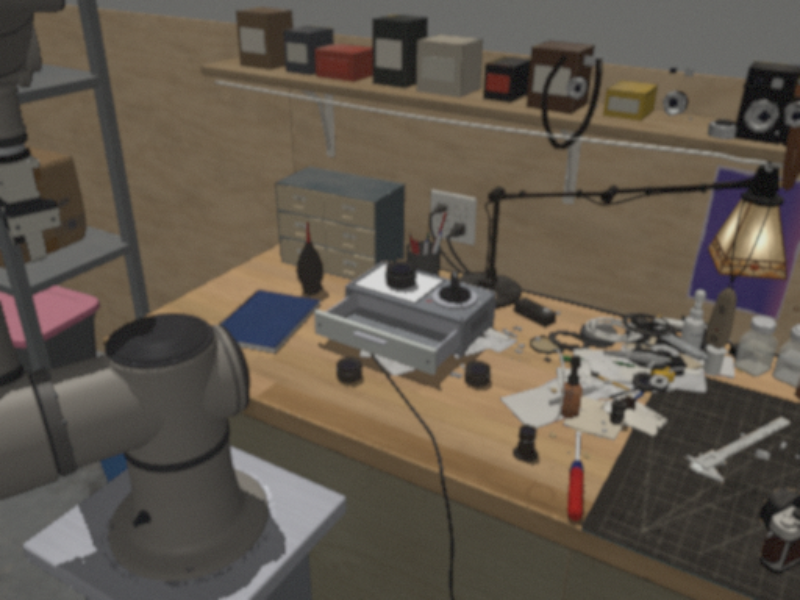

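Candidates for the lens, by pixel in the 800x600 top view:
- (359,246): on the light panel.
- (382,383): on the bench in front of the drawer.
- (492,319): on the bench to the right.
- (580,397): a further dark piece on the bench.

The scene view shows the same set. The lens on the panel matches the description, so I choose that one. I'll move above it and check with a close wrist view.

{"name": "arm_command", "arguments": {"series": [{"x": -40, "y": -20, "rz": -1}, {"x": -80, "y": -39, "rz": -2}, {"x": -120, "y": -58, "rz": -4}, {"x": -160, "y": -78, "rz": -5}, {"x": -200, "y": -97, "rz": -6}, {"x": -240, "y": -117, "rz": -8}, {"x": -280, "y": -136, "rz": -9}, {"x": -320, "y": -155, "rz": -10}, {"x": -360, "y": -175, "rz": -11}, {"x": -400, "y": -194, "rz": -12}, {"x": -440, "y": -214, "rz": -13}, {"x": -480, "y": -233, "rz": -14}, {"x": -520, "y": -253, "rz": -16}, {"x": -560, "y": -272, "rz": -17}, {"x": -593, "y": -288, "rz": -18}, {"x": -593, "y": -288, "rz": -18}, {"x": -593, "y": -288, "rz": -18}, {"x": -593, "y": -288, "rz": -18}]}}

```text
invalid input
```

```bash
python3 - <<'E'
from h import *
np.set_printoptions(precision=3,suppress=True)
s=observe();print(s["time"],s["tool_pos"],s["tool_rot"],s["qpos"])
p=read_camera("wrist")
for q in("light_unit","drawer_floor","drawer_front","dimmer_grip","lens"):
    for m in mark_of(p,q)[:3]:
        P=np.array(m["point"]);print(q,round(m["confidence"],2),P,proj(p,P)[0].round())
for t in trace(p,"lens")[:2]:
    ys,xs=np.nonzero(t["pixels"]);print(t["confidence"],xs.min(),xs.max(),ys.min(),ys.max(),xs.mean(),ys.mean())
print("cam",-cv2.Rodrigues(p["rvec"])[0].T@np.ravel(p["tvec"]))
cv2.imwrite("pics/w1.png",cv2.resize(p["pixels"],(800,600)))
np.savez("w1.npz",**{k:np.array(v) for k,v in p.items()})
E
```

```text
0.8 [0.162 0.499 0.292] [ 3.141 -0.     2.828] [ 1.111  0.342  1.524  0.     1.275 -0.146]
cam [0.097 0.521 0.384]
```

View pics/w1.png

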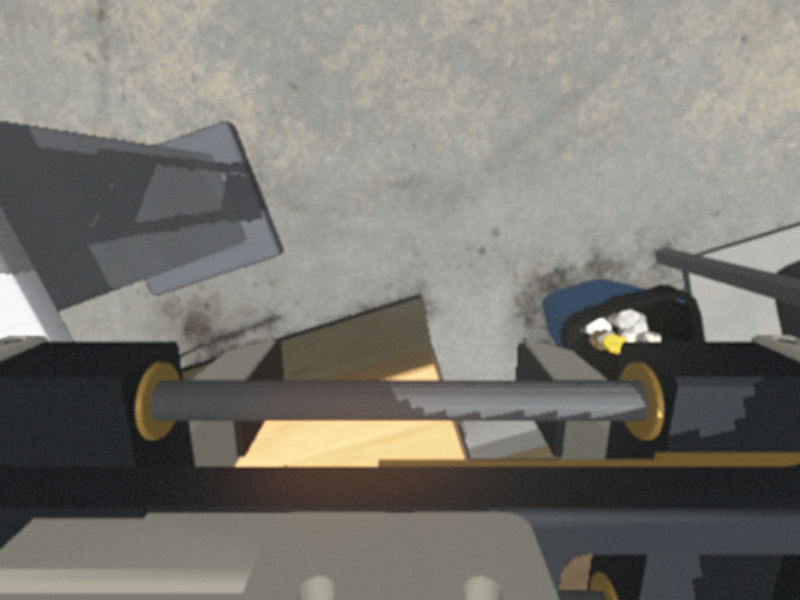

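The move was refused. The wrist view still shows the start position: floor, cart corner and bin, with the finger gap at about (400,400). I'll resend it with all six numbers in each row.

{"name": "arm_command", "arguments": {"series": [{"x": -42, "y": -21, "z": 0, "rx": 0, "ry": 0, "rz": -1}, {"x": -84, "y": -43, "z": 0, "rx": 0, "ry": 0, "rz": -2}, {"x": -126, "y": -64, "z": 0, "rx": 0, "ry": 0, "rz": -4}, {"x": -168, "y": -86, "z": 0, "rx": 0, "ry": 0, "rz": -5}, {"x": -210, "y": -107, "z": 0, "rx": 0, "ry": 0, "rz": -6}, {"x": -252, "y": -129, "z": 0, "rx": 0, "ry": 0, "rz": -7}, {"x": -294, "y": -150, "z": 0, "rx": 0, "ry": 0, "rz": -8}, {"x": -336, "y": -171, "z": 0, "rx": 0, "ry": 0, "rz": -10}, {"x": -378, "y": -193, "z": 0, "rx": 0, "ry": 0, "rz": -11}, {"x": -420, "y": -214, "z": 0, "rx": 0, "ry": 0, "rz": -12}, {"x": -462, "y": -236, "z": 0, "rx": 0, "ry": 0, "rz": -13}, {"x": -504, "y": -257, "z": 0, "rx": 0, "ry": 0, "rz": -14}, {"x": -546, "y": -279, "z": 0, "rx": 0, "ry": 0, "rz": -16}, {"x": -588, "y": -300, "z": 0, "rx": 0, "ry": 0, "rz": -17}, {"x": -628, "y": -321, "z": 0, "rx": 0, "ry": 0, "rz": -18}, {"x": -628, "y": -321, "z": 0, "rx": 0, "ry": 0, "rz": -18}, {"x": -628, "y": -321, "z": 0, "rx": 0, "ry": 0, "rz": -18}], "hand": 91, "squeeze": 15}}

```text
time: 2.85
tool_pos: [0.6605, -0.0006, 0.2912]
tool_rot: [3.141, -0.002, 3.14]
contact_force: [0.2, 0.6, -0.4]
opening: 0.0912
grip_force: 0.0
```

```bash
cat > look.py <<'E'
from h import *
import sys
np.set_printoptions(precision=3,suppress=True)
s=observe();print(s["time"],s["tool_pos"],s["tool_rot"],s["qpos"])
p=read_camera("wrist")
for q in("light_unit","drawer_floor","drawer_front","dimmer_grip","lens"):
    for m in mark_of(p,q)[:3]:
        P=np.array(m["point"]);print(q,round(m["confidence"],2),P,proj(p,P)[0].round())
for t in trace(p,"lens")[:2]:
    ys,xs=np.nonzero(t["pixels"]);print(t["confidence"],xs.min(),xs.max(),ys.min(),ys.max(),xs.mean(),ys.mean())
print("cam",-cv2.Rodrigues(p["rvec"])[0].T@np.ravel(p["tvec"]))
cv2.imwrite(f"pics/{sys.argv[1]}.png",cv2.resize(p["pixels"],(800,600)))
np.savez(sys.argv[1]+".npz",**{k:np.array(v) for k,v in p.items()})
E
python3 look.py w2
```

```text
2.85 [ 0.66  -0.001  0.291] [ 3.141 -0.002  3.14 ] [-0.117  0.601  1.103  0.     1.439 -1.686]
light_unit 0.79 [ 0.637 -0.001  0.002] [255. 152.]
drawer_floor 0.96 [ 0.541 -0.002  0.028] [254.  73.]
dimmer_grip 0.58 [ 0.637 -0.081  0.122] [170. 167.]
lens 0.72 [0.64  0.038 0.082] [290. 163.]
lens 0.61 [ 0.515 -0.19  -0.002] [106.  55.]
0.72 264 329 130 194 296.5005931198102 161.79389086595492
0.62 70 120 28 75 94.79955947136564 51.5352422907489
cam [ 0.593 -0.     0.383]
```

View pics/w2.png

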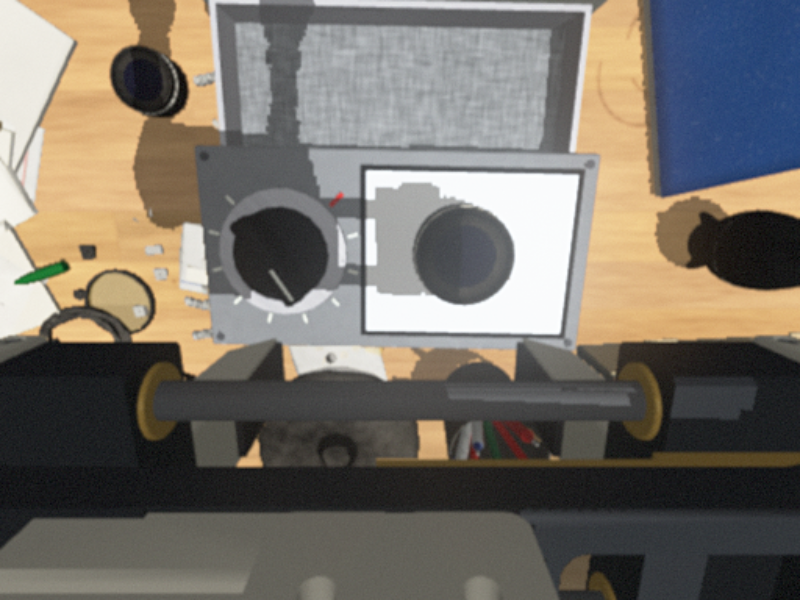

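The wrist view shows the lens on the panel at (464,253), clearly larger than the look-alike at (147,80). The knob is at about (280,254), its white pointer running (271,270)→(292,302), with the red mark at (337,198). The drawer is open at the top of the picture. Now to measure these.

```bash
python3 - <<'E'
from h import *
np.set_printoptions(precision=4,suppress=True)
p=dict(np.load("w2.npz"));s=512/800
def q(u,v,z): return atz(p,(u*s,v*s),z)[:2]
fl,fr=q(599,155,.083),q(197,147,.083); print("front",fl,fr,np.degrees(np.arctan2(*(-(fr-fl))[[0,1]])) , "mid",(fl+fr)/2)
print("panel",[q(*c,.083) for c in((361,167),(582,171),(562,335),(362,332))])
a,b=q(271,270,.127),q(292,302,.127);d=b-a;print("pointer",a,b,np.degrees(np.arctan2(d[1],d[0])))
print("red",q(337,198,.089))
# lens: top circle r~30 at z .123 -> fit min circle of dark trace
lx=[q(464-50,253,.110),q(464+50,253,.110),q(464,203,.123),q(464,304,.1)];print("lens",lx)
print("drawer front top in/out",q(590,10,.071),q(212,3,.071))
E
```

```text
front [0.5738 0.1319] [ 0.5682 -0.1329] 1.1960599186051117 mid [ 0.571  -0.0005]
panel [array([ 0.581 , -0.0254]), array([0.5839, 0.1218]), array([0.6994, 0.1193]), array([ 0.6968, -0.0274])]
pointer [ 0.642  -0.0773] [ 0.662 -0.066] 29.59706593048584
red [ 0.6009 -0.0413]
lens [array([0.6345, 0.0093]), array([0.6346, 0.0729]), array([0.603 , 0.0381]), array([0.671 , 0.0439])]
drawer front top in/out [0.4854 0.1214] [ 0.481  -0.1183]
```

{"name": "arm_command", "arguments": {"series": [{"x": 23, "y": 42, "z": 20, "rx": 0, "ry": 0, "rz": 0}, {"x": 23, "y": 42, "z": 45, "rx": 0, "ry": 0, "rz": 0}, {"x": 23, "y": 42, "z": 70, "rx": 0, "ry": 0, "rz": 0}, {"x": 23, "y": 42, "z": 90, "rx": 0, "ry": 0, "rz": 0}, {"x": 23, "y": 42, "z": 105, "rx": 0, "ry": 0, "rz": 0}, {"x": 23, "y": 42, "z": 115, "rx": 0, "ry": 0, "rz": 0}, {"x": 23, "y": 42, "z": 124, "rx": 0, "ry": 0, "rz": 0}, {"x": 23, "y": 42, "z": 131, "rx": 0, "ry": 0, "rz": 0}, {"x": 23, "y": 42, "z": 136, "rx": 0, "ry": 0, "rz": 0}, {"x": 23, "y": 42, "z": 138, "rx": 0, "ry": 0, "rz": 0}, {"x": 23, "y": 42, "z": 138, "rx": 0, "ry": 0, "rz": 0}, {"x": 23, "y": 42, "z": 138, "rx": 0, "ry": 0, "rz": 0}]}}

```text
time: 4.4
tool_pos: [0.6375, 0.0422, 0.1547]
tool_rot: [3.142, 0.001, -3.141]
contact_force: [-0.1, 0.7, -0.6]
opening: 0.0911
grip_force: 0.0
```

{"name": "arm_command", "arguments": {"series": [{"x": 0, "y": 0, "z": 0, "rx": 0, "ry": 0, "rz": 0}, {"x": 0, "y": 0, "z": 0, "rx": 0, "ry": 0, "rz": 0}, {"x": 0, "y": 0, "z": 0, "rx": 0, "ry": 0, "rz": 0}, {"x": 0, "y": 0, "z": 0, "rx": 0, "ry": 0, "rz": 0}, {"x": 0, "y": 0, "z": 0, "rx": 0, "ry": 0, "rz": 0}, {"x": 0, "y": 0, "z": 0, "rx": 0, "ry": 0, "rz": 0}, {"x": 0, "y": 0, "z": 0, "rx": 0, "ry": 0, "rz": 0}, {"x": 0, "y": 0, "z": 0, "rx": 0, "ry": 0, "rz": 0}], "hand": 55, "squeeze": 15}}

```text
time: 5.2
tool_pos: [0.6373, 0.042, 0.1544]
tool_rot: [-3.141, 0.0, -3.141]
contact_force: [0.5, -2.4, 1.8]
opening: 0.0629
grip_force: 15.0
```

{"name": "arm_command", "arguments": {"series": [{"x": 0, "y": 0, "z": -8, "rx": 0, "ry": 0, "rz": 0}, {"x": 0, "y": 0, "z": -20, "rx": 0, "ry": 0, "rz": 0}, {"x": 0, "y": 0, "z": -30, "rx": 0, "ry": 0, "rz": 0}, {"x": 15, "y": 0, "z": -30, "rx": 0, "ry": 0, "rz": 0}, {"x": 40, "y": 0, "z": -30, "rx": 0, "ry": 0, "rz": 0}, {"x": 65, "y": 0, "z": -30, "rx": 0, "ry": 0, "rz": 0}, {"x": 90, "y": 0, "z": -30, "rx": 0, "ry": 0, "rz": 0}, {"x": 105, "y": 0, "z": -30, "rx": 0, "ry": 0, "rz": 0}, {"x": 110, "y": 0, "z": -30, "rx": 0, "ry": 0, "rz": 0}, {"x": 110, "y": 0, "z": -30, "rx": 0, "ry": 0, "rz": 0}, {"x": 110, "y": 0, "z": -15, "rx": 0, "ry": 0, "rz": 0}, {"x": 110, "y": 0, "z": 5, "rx": 0, "ry": 0, "rz": 0}, {"x": 110, "y": 0, "z": 25, "rx": 0, "ry": 0, "rz": 0}, {"x": 110, "y": 0, "z": 38, "rx": 0, "ry": 0, "rz": 0}, {"x": 110, "y": 0, "z": 46, "rx": 0, "ry": 0, "rz": 0}, {"x": 110, "y": 0, "z": 50, "rx": 0, "ry": 0, "rz": 0}, {"x": 110, "y": 0, "z": 52, "rx": 0, "ry": 0, "rz": 0}, {"x": 110, "y": 0, "z": 52, "rx": 0, "ry": 0, "rz": 0}, {"x": 110, "y": 0, "z": 52, "rx": 0, "ry": 0, "rz": 0}]}}

```text
time: 7.1
tool_pos: [0.5277, 0.0422, 0.1028]
tool_rot: [3.142, 0.001, -3.141]
contact_force: [-0.2, 0.3, -2.4]
opening: 0.0626
grip_force: 15.0
```

{"name": "arm_command", "arguments": {"series": [{"x": 0, "y": 0, "z": 1, "rx": 0, "ry": 0, "rz": 0}, {"x": 0, "y": 0, "z": 2, "rx": 0, "ry": 0, "rz": 0}, {"x": 0, "y": 0, "z": 3, "rx": 0, "ry": 0, "rz": 0}, {"x": 0, "y": 0, "z": 4, "rx": 0, "ry": 0, "rz": 0}, {"x": 0, "y": 0, "z": 4, "rx": 0, "ry": 0, "rz": 0}, {"x": 0, "y": 0, "z": 4, "rx": 0, "ry": 0, "rz": 0}]}}

```text
time: 7.7
tool_pos: [0.5273, 0.0422, 0.0982]
tool_rot: [3.142, 0.0, -3.141]
contact_force: [-0.1, -0.6, -2.6]
opening: 0.063
grip_force: 15.0
```

{"name": "arm_command", "arguments": {"series": [{"x": 0, "y": 0, "z": 0.5, "rx": 0, "ry": 0, "rz": 0}, {"x": 0, "y": 0, "z": 1, "rx": 0, "ry": 0, "rz": 0}, {"x": 0, "y": 0, "z": 1, "rx": 0, "ry": 0, "rz": 0}, {"x": 0, "y": 0, "z": 1, "rx": 0, "ry": 0, "rz": 0}]}}

```text
time: 8.1
tool_pos: [0.5273, 0.0422, 0.0973]
tool_rot: [3.142, 0.0, -3.141]
contact_force: [-1.0, -0.3, -1.2]
opening: 0.063
grip_force: 15.0
```

{"name": "arm_command", "arguments": {"series": [{"x": 0, "y": 0, "z": 0.5, "rx": 0, "ry": 0, "rz": 0}, {"x": 0, "y": 0, "z": 0.5, "rx": 0, "ry": 0, "rz": 0}, {"x": 0, "y": 0, "z": 0.5, "rx": 0, "ry": 0, "rz": 0}]}}

```text
time: 8.4
tool_pos: [0.5276, 0.0422, 0.0973]
tool_rot: [3.142, 0.001, -3.141]
contact_force: [-1.2, 0.5, 5.2]
opening: 0.0626
grip_force: 15.0
```

On the floor. Release, let it settle, then rise.

{"name": "arm_command", "arguments": {"series": [{"x": 0, "y": 0, "z": 0, "rx": 0, "ry": 0, "rz": 0}, {"x": 0, "y": 0, "z": 0, "rx": 0, "ry": 0, "rz": 0}, {"x": 0, "y": 0, "z": 0, "rx": 0, "ry": 0, "rz": 0}, {"x": 0, "y": 0, "z": 0, "rx": 0, "ry": 0, "rz": 0}, {"x": 0, "y": 0, "z": 0, "rx": 0, "ry": 0, "rz": 0}, {"x": 0, "y": 0, "z": 0, "rx": 0, "ry": 0, "rz": 0}, {"x": 0, "y": 0, "z": 0, "rx": 0, "ry": 0, "rz": 0}, {"x": 0, "y": 0, "z": -10, "rx": 0, "ry": 0, "rz": 0}, {"x": 0, "y": 0, "z": -25, "rx": 0, "ry": 0, "rz": 0}, {"x": 0, "y": 0, "z": -45, "rx": 0, "ry": 0, "rz": 0}, {"x": 0, "y": 0, "z": -70, "rx": 0, "ry": 0, "rz": 0}, {"x": 0, "y": 0, "z": -100, "rx": 0, "ry": 0, "rz": 0}, {"x": 0, "y": 0, "z": -130, "rx": 0, "ry": 0, "rz": 0}, {"x": 0, "y": 0, "z": -150, "rx": 0, "ry": 0, "rz": 0}, {"x": 0, "y": 0, "z": -150, "rx": 0, "ry": 0, "rz": 0}], "hand": 91}}

```text
time: 9.9
tool_pos: [0.5285, 0.0421, 0.2504]
tool_rot: [-3.141, 0.007, -3.141]
contact_force: [0.3, 0.6, 0.2]
opening: 0.0909
grip_force: 0.0
```

```bash
python3 look.py w3; python3 - <<'E'
from h import *
p=read_camera("top")
for q in("lens","drawer_front","drawer_floor"):
    for m in mark_of(p,q)[:3]: print(q,m)
E
```

```text
9.9 [0.528 0.042 0.25 ] [-3.141  0.007 -3.141] [-0.065  0.386  1.58   0.     1.169 -1.636]
light_unit 0.7 [ 0.639 -0.001  0.003] [223. 253.]
drawer_floor 0.9 [0.535 0.001 0.025] [220. 182.]
drawer_front 0.74 [0.466 0.002 0.07 ] [213. 122.]
lens 0.89 [ 0.514 -0.19  -0.008] [ 73. 160.]
lens 0.84 [0.53  0.038 0.024] [252. 178.]
lens 0.56 [ 0.402  0.011 -0.003] [228.  63.]
0.77 227 285 149 209 255.71301880099327 178.80915218162468
cam [0.46  0.043 0.342]
lens {'point': [0.5285, 0.0414, 0.0263], 'confidence': 0.55}
lens {'point': [0.5174, -0.1977, -0.0007], 'confidence': 0.52}
lens {'point': [0.4068, 0.0113, -0.0031], 'confidence': 0.5}
drawer_front {'point': [0.4638, -0.0002, 0.0734], 'confidence': 0.77}
drawer_front {'point': [0.6448, -0.0824, 0.1196], 'confidence': 0.58}
drawer_floor {'point': [0.5407, 0.0027, 0.0259], 'confidence': 0.66}
drawer_floor {'point': [0.6367, -0.0046, 0.002], 'confidence': 0.41}
```

View pics/w3.png

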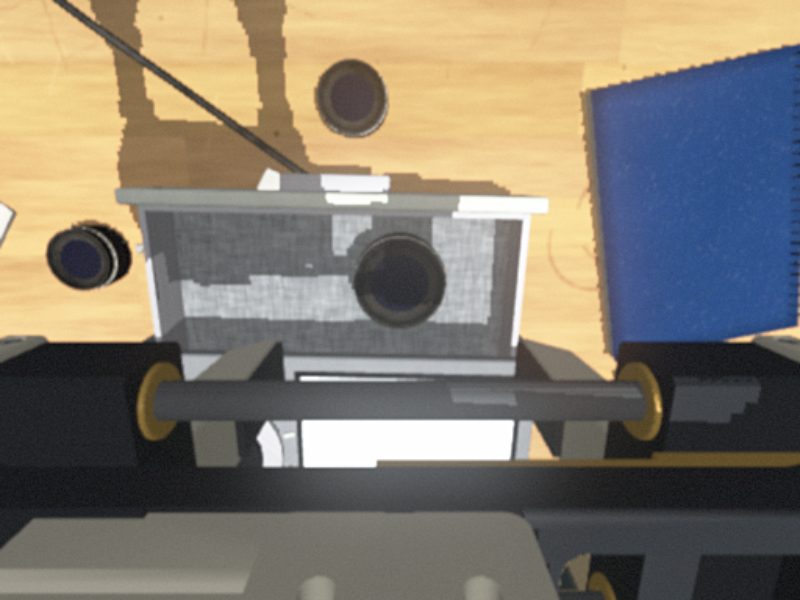

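The lens stands upright in the drawer at (400,280). The look-alikes are still at (351,97) and (88,256). Next I close the fingers and come down in front of the panel, to the left of the lip and clear of the small lens.

{"name": "arm_command", "arguments": {"series": [{"x": 30, "y": 10, "z": 0, "rx": 0, "ry": 0, "rz": 0}, {"x": 60, "y": 25, "z": 0, "rx": 0, "ry": 0, "rz": 0}, {"x": 90, "y": 38, "z": 0, "rx": 0, "ry": 0, "rz": 0}, {"x": 105, "y": 38, "z": 0, "rx": 0, "ry": 0, "rz": 0}, {"x": 105, "y": 38, "z": 10, "rx": 0, "ry": 0, "rz": 0}, {"x": 105, "y": 38, "z": 35, "rx": 0, "ry": 0, "rz": 0}, {"x": 105, "y": 38, "z": 65, "rx": 0, "ry": 0, "rz": 0}, {"x": 105, "y": 38, "z": 95, "rx": 0, "ry": 0, "rz": 0}, {"x": 105, "y": 38, "z": 120, "rx": 0, "ry": 0, "rz": 0}, {"x": 105, "y": 38, "z": 135, "rx": 0, "ry": 0, "rz": 0}, {"x": 105, "y": 38, "z": 140, "rx": 0, "ry": 0, "rz": 0}, {"x": 105, "y": 38, "z": 140, "rx": 0, "ry": 0, "rz": 0}], "hand": 0}}

```text
time: 11.65
tool_pos: [0.4225, 0.08, 0.1059]
tool_rot: [3.142, -0.001, 3.142]
contact_force: [-0.2, 0.6, 0.0]
opening: 0.0016
grip_force: 0.0
```

{"name": "arm_command", "arguments": {"series": [{"x": -8, "y": 0, "z": 0, "rx": 0, "ry": 0, "rz": 0}, {"x": -15, "y": 0, "z": 0, "rx": 0, "ry": 0, "rz": 0}, {"x": -21, "y": 0, "z": 0, "rx": 0, "ry": 0, "rz": 0}, {"x": -26, "y": 0, "z": 0, "rx": 0, "ry": 0, "rz": 0}, {"x": -31, "y": 0, "z": 0, "rx": 0, "ry": 0, "rz": 0}, {"x": -36, "y": 0, "z": 0, "rx": 0, "ry": 0, "rz": 0}, {"x": -41, "y": 0, "z": 0, "rx": 0, "ry": 0, "rz": 0}, {"x": -46, "y": 0, "z": 0, "rx": 0, "ry": 0, "rz": 0}, {"x": -51, "y": 0, "z": 0, "rx": 0, "ry": 0, "rz": 0}]}}

```text
time: 12.55
tool_pos: [0.4734, 0.0801, 0.1066]
tool_rot: [-3.142, -0.001, -3.141]
contact_force: [-2.0, -1.0, -0.2]
opening: 0.0008
grip_force: 0.8
```

{"name": "arm_command", "arguments": {"series": [{"x": -5, "y": 0, "z": 0, "rx": 0, "ry": 0, "rz": 0}, {"x": -10, "y": 0, "z": 0, "rx": 0, "ry": 0, "rz": 0}, {"x": -15, "y": 0, "z": 0, "rx": 0, "ry": 0, "rz": 0}, {"x": -20, "y": 0, "z": 0, "rx": 0, "ry": 0, "rz": 0}, {"x": -25, "y": 0, "z": 0, "rx": 0, "ry": 0, "rz": 0}, {"x": -30, "y": 0, "z": 0, "rx": 0, "ry": 0, "rz": 0}, {"x": -35, "y": 0, "z": 0, "rx": 0, "ry": 0, "rz": 0}, {"x": -40, "y": 0, "z": 0, "rx": 0, "ry": 0, "rz": 0}, {"x": -45, "y": 0, "z": 0, "rx": 0, "ry": 0, "rz": 0}, {"x": -50, "y": 0, "z": 0, "rx": 0, "ry": 0, "rz": 0}, {"x": -55, "y": 0, "z": 0, "rx": 0, "ry": 0, "rz": 0}, {"x": -60, "y": 0, "z": 0, "rx": 0, "ry": 0, "rz": 0}, {"x": -64, "y": 0, "z": 0, "rx": 0, "ry": 0, "rz": 0}, {"x": -68, "y": 0, "z": 0, "rx": 0, "ry": 0, "rz": 0}, {"x": -71, "y": 0, "z": 0, "rx": 0, "ry": 0, "rz": 0}, {"x": -73, "y": 0, "z": 0, "rx": 0, "ry": 0, "rz": 0}, {"x": -74, "y": 0, "z": 0, "rx": 0, "ry": 0, "rz": 0}, {"x": -74, "y": 0, "z": 0, "rx": 0, "ry": 0, "rz": 0}]}}

```text
time: 14.35
tool_pos: [0.5475, 0.0803, 0.1068]
tool_rot: [3.141, 0.001, -3.141]
contact_force: [0.0, -0.2, -1.0]
opening: 0.0005
grip_force: 0.2
```

{"name": "arm_command", "arguments": {"series": [{"x": -2, "y": 0, "z": 0, "rx": 0, "ry": 0, "rz": 0}, {"x": -3, "y": 0, "z": 0, "rx": 0, "ry": 0, "rz": 0}, {"x": -4, "y": 0, "z": 0, "rx": 0, "ry": 0, "rz": 0}, {"x": -5, "y": 0, "z": 0, "rx": 0, "ry": 0, "rz": 0}]}}

```text
time: 14.75
tool_pos: [0.5498, 0.0803, 0.1067]
tool_rot: [-3.142, -0.006, -3.141]
contact_force: [-14.0, -1.3, 11.9]
opening: 0.0004
grip_force: 7.0
```

```bash
python3 - <<'E'
from h import *
for c in("top","scene"):
    p=read_camera(c)
    for q in("drawer_front","light_unit"):
        for m in mark_of(p,q)[:2]: print(c,q,m)
    uv=proj(p,[.55,.03,.07])[0].astype(int);x,y=uv
    im=p["pixels"][max(0,y-55):y+55,max(0,x-75):x+75];cv2.imwrite(f"pics/c_{c}.png",cv2.resize(im,None,fx=5,fy=5,interpolation=cv2.INTER_CUBIC))
a=[cv2.imread(f"pics/c_{c}.png") for c in("top","scene")]
cv2.imwrite("pics/c.png",cv2.resize(np.hstack([cv2.resize(i,(750,550)) for i in a]),(800,293)))
print(observe()["contact_force"],observe()["tool_pos"])
E
```

```text
top light_unit {'point': [0.638, -0.0076, 0.0014], 'confidence': 0.75}
scene drawer_front {'point': [0.5619, 0.0021, 0.0672], 'confidence': 0.85}
scene drawer_front {'point': [0.6405, -0.0052, 0.0006], 'confidence': 0.18}
scene light_unit {'point': [0.6376, -0.0022, 0.002], 'confidence': 0.6}
[-11.41258679  -0.37873602   8.3441349 ] [0.54981997 0.08028174 0.10669136]
```

View pics/c.png

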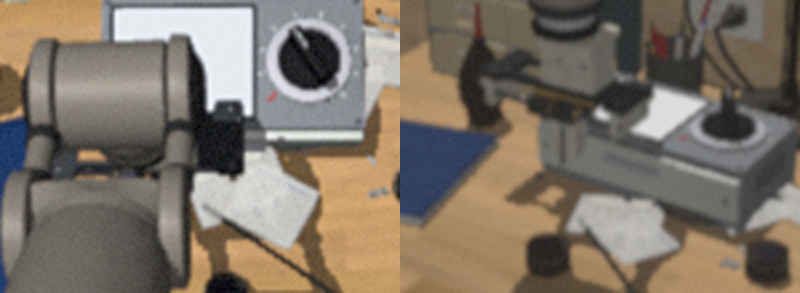

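The drawer front sits flush at x ≈ 0.562, which is shut. In the crops, the top view shows the knob pointer up-left and the red mark at (272,97). Next I back off, rise and turn above the knob.

{"name": "arm_command", "arguments": {"series": [{"x": 8, "y": 0, "z": 0, "rx": 0, "ry": 0, "rz": 0}, {"x": 20, "y": 0, "z": 0, "rx": 0, "ry": 0, "rz": 0}, {"x": 25, "y": 0, "z": 0, "rx": 0, "ry": 0, "rz": 0}, {"x": 25, "y": 0, "z": -20, "rx": 0, "ry": 0, "rz": 0}, {"x": 25, "y": 0, "z": -50, "rx": 0, "ry": 0, "rz": 0}, {"x": 25, "y": 0, "z": -85, "rx": 0, "ry": 0, "rz": 0}, {"x": 25, "y": 0, "z": -120, "rx": 0, "ry": 0, "rz": 0}, {"x": 25, "y": 0, "z": -145, "rx": 0, "ry": 0, "rz": 0}, {"x": 25, "y": 0, "z": -145, "rx": 0, "ry": 0, "rz": 0}]}}

```text
time: 15.95
tool_pos: [0.5292, 0.0803, 0.2557]
tool_rot: [3.141, 0.009, -3.141]
contact_force: [0.9, 0.8, -0.1]
opening: 0.0005
grip_force: 0.0
```

{"name": "arm_command", "arguments": {"series": [{"x": 0, "y": -10, "z": 0, "rx": 0, "ry": 0, "rz": 8}, {"x": -5, "y": -20, "z": 0, "rx": 0, "ry": 0, "rz": 16}, {"x": -10, "y": -30, "z": 0, "rx": 0, "ry": 0, "rz": 24}, {"x": -16, "y": -40, "z": 0, "rx": 0, "ry": 0, "rz": 32}, {"x": -22, "y": -50, "z": 0, "rx": 0, "ry": 0, "rz": 40}, {"x": -28, "y": -60, "z": 0, "rx": 0, "ry": 0, "rz": 48}, {"x": -35, "y": -70, "z": 0, "rx": 0, "ry": 0, "rz": 56}, {"x": -42, "y": -80, "z": 0, "rx": 0, "ry": 0, "rz": 64}, {"x": -49, "y": -90, "z": 0, "rx": 0, "ry": 0, "rz": 72}, {"x": -56, "y": -100, "z": 0, "rx": 0, "ry": 0, "rz": 80}, {"x": -63, "y": -110, "z": 0, "rx": 0, "ry": 0, "rz": 88}, {"x": -70, "y": -120, "z": 0, "rx": 0, "ry": 0, "rz": 96}, {"x": -77, "y": -130, "z": 0, "rx": 0, "ry": 0, "rz": 104}, {"x": -84, "y": -140, "z": 0, "rx": 0, "ry": 0, "rz": 112}, {"x": -91, "y": -150, "z": 0, "rx": 0, "ry": 0, "rz": 120}, {"x": -98, "y": -155, "z": 0, "rx": 0, "ry": 0, "rz": 128}, {"x": -105, "y": -160, "z": 0, "rx": 0, "ry": 0, "rz": 136}, {"x": -111, "y": -160, "z": 0, "rx": 0, "ry": 0, "rz": 144}, {"x": -111, "y": -160, "z": 0, "rx": 0, "ry": 0, "rz": 150}, {"x": -111, "y": -160, "z": 0, "rx": 0, "ry": 0, "rz": 150}], "hand": 60}}

```text
time: 17.95
tool_pos: [0.6383, -0.0798, 0.2502]
tool_rot: [-3.14, 0.001, 0.523]
contact_force: [0.1, -0.4, -0.3]
opening: 0.0598
grip_force: 0.0
```

```bash
python3 - <<'E'
from h import *
p=read_camera("top")
for q in("dimmer_grip","drawer_front"):
    for m in mark_of(p,q)[:2]: print(q,m)
s=observe();print(s["time"],s["tool_pos"],s["tool_rot"],s["qpos"])
E
```

```text
dimmer_grip {'point': [0.6379, -0.0806, 0.1185], 'confidence': 0.43}
18.1 [ 0.6381879  -0.07971488  0.25105255] [-3.14100111e+00  4.50220198e-04  5.26639567e-01] [-2.43380602e-01  5.92280700e-01  1.22929128e+00  1.14820276e-04
  1.32075570e+00  8.00747839e-01]
```

{"name": "arm_command", "arguments": {"series": [{"x": 0, "y": 0, "z": 20, "rx": 0, "ry": 0, "rz": 0}, {"x": 0, "y": 0, "z": 40, "rx": 0, "ry": 0, "rz": 0}, {"x": 0, "y": 0, "z": 55, "rx": 0, "ry": 0, "rz": 0}, {"x": 0, "y": 0, "z": 68, "rx": 0, "ry": 0, "rz": 0}, {"x": 0, "y": 0, "z": 77, "rx": 0, "ry": 0, "rz": 0}, {"x": 0, "y": 0, "z": 83, "rx": 0, "ry": 0, "rz": 0}, {"x": 0, "y": 0, "z": 85, "rx": 0, "ry": 0, "rz": 0}, {"x": 0, "y": 0, "z": 85, "rx": 0, "ry": 0, "rz": 0}]}}

```text
time: 18.9
tool_pos: [0.6384, -0.0798, 0.1669]
tool_rot: [3.141, -0.0, 0.524]
contact_force: [0.0, -0.5, 0.1]
opening: 0.0601
grip_force: 0.0
```

{"name": "arm_command", "arguments": {"series": [{"x": 0, "y": 0, "z": 0, "rx": 0, "ry": 0, "rz": 0}, {"x": 0, "y": 0, "z": 0, "rx": 0, "ry": 0, "rz": 0}, {"x": 0, "y": 0, "z": 0, "rx": 0, "ry": 0, "rz": 0}, {"x": 0, "y": 0, "z": 0, "rx": 0, "ry": 0, "rz": 0}, {"x": 0, "y": 0, "z": 0, "rx": 0, "ry": 0, "rz": 0}, {"x": 0, "y": 0, "z": 0, "rx": 0, "ry": 0, "rz": 0}, {"x": 0, "y": 0, "z": 0, "rx": 0, "ry": 0, "rz": 0}, {"x": 0, "y": 0, "z": 0, "rx": 0, "ry": 0, "rz": 0}, {"x": 0, "y": 0, "z": 0, "rx": 0, "ry": 0, "rz": 0}], "hand": 8, "squeeze": 25}}

```text
time: 19.8
tool_pos: [0.6385, -0.0801, 0.1667]
tool_rot: [3.141, -0.0, 0.524]
contact_force: [1.1, -2.0, -0.5]
opening: 0.0136
grip_force: 24.9
```

Bar gripped (13.6 mm). Now turn anticlockwise, which is negative tool rz, by about 100°.

{"name": "arm_command", "arguments": {"series": [{"x": 0, "y": 0, "z": 0, "rx": 0, "ry": 0, "rz": -4}, {"x": 0, "y": 0, "z": 0, "rx": 0, "ry": 0, "rz": -10}, {"x": 0, "y": 0, "z": 0, "rx": 0, "ry": 0, "rz": -16}, {"x": 0, "y": 0, "z": 0, "rx": 0, "ry": 0, "rz": -22}, {"x": 0, "y": 0, "z": 0, "rx": 0, "ry": 0, "rz": -28}, {"x": 0, "y": 0, "z": 0, "rx": 0, "ry": 0, "rz": -34}, {"x": 0, "y": 0, "z": 0, "rx": 0, "ry": 0, "rz": -40}, {"x": 0, "y": 0, "z": 0, "rx": 0, "ry": 0, "rz": -46}, {"x": 0, "y": 0, "z": 0, "rx": 0, "ry": 0, "rz": -52}, {"x": 0, "y": 0, "z": 0, "rx": 0, "ry": 0, "rz": -58}, {"x": 0, "y": 0, "z": 0, "rx": 0, "ry": 0, "rz": -64}, {"x": 0, "y": 0, "z": 0, "rx": 0, "ry": 0, "rz": -70}, {"x": 0, "y": 0, "z": 0, "rx": 0, "ry": 0, "rz": -76}, {"x": 0, "y": 0, "z": 0, "rx": 0, "ry": 0, "rz": -82}, {"x": 0, "y": 0, "z": 0, "rx": 0, "ry": 0, "rz": -88}, {"x": 0, "y": 0, "z": 0, "rx": 0, "ry": 0, "rz": -93}, {"x": 0, "y": 0, "z": 0, "rx": 0, "ry": 0, "rz": -97}, {"x": 0, "y": 0, "z": 0, "rx": 0, "ry": 0, "rz": -99}, {"x": 0, "y": 0, "z": 0, "rx": 0, "ry": 0, "rz": -99}]}}

```text
time: 21.7
tool_pos: [0.6367, -0.0798, 0.1668]
tool_rot: [-3.139, -0.003, 2.253]
contact_force: [-6.2, -0.5, 4.5]
opening: 0.0138
grip_force: 24.9
```

```bash
python3 - <<'E'
from h import *
s=observe();print(s["torque"],s["tool_rot"],s["contact_force"],s["qpos"])
E
```

```text
[-0.22665201  1.12242166  0.0203528 ] [-3.13851102e+00 -2.89796902e-03  2.25294582e+00] [-6.2224019  -0.45625579  4.51316642] [-2.43733855e-01  6.66823606e-01  1.33651133e+00 -7.92229251e-04
  1.14242620e+00 -9.25557224e-01]
```

{"name": "arm_command", "arguments": {"series": [{"x": 0, "y": 0, "z": 0, "rx": 0, "ry": 0, "rz": -1.5}, {"x": 0, "y": 0, "z": 0, "rx": 0, "ry": 0, "rz": -3}, {"x": 0, "y": 0, "z": 0, "rx": 0, "ry": 0, "rz": -4.5}, {"x": 0, "y": 0, "z": 0, "rx": 0, "ry": 0, "rz": -6}, {"x": 0, "y": 0, "z": 0, "rx": 0, "ry": 0, "rz": -6}]}}

```text
time: 22.2
tool_pos: [0.6366, -0.0798, 0.1667]
tool_rot: [-3.139, -0.004, 2.356]
contact_force: [-7.1, -1.8, 4.9]
opening: 0.0135
grip_force: 25.4
```

```bash
python3 - <<'E'
from h import *
s=observe();print(s["torque"],s["tool_rot"],s["contact_force"])
E
```

```text
[-0.26839986  1.15821595 -0.56649086] [-3.13888214 -0.00378146  2.35602737] [-7.07749872 -1.7914347   4.86079371]
```

{"name": "arm_command", "arguments": {"series": [{"x": 0, "y": 0, "z": 0, "rx": 0, "ry": 0, "rz": 0}, {"x": 0, "y": 0, "z": 0, "rx": 0, "ry": 0, "rz": 0}, {"x": 0, "y": 0, "z": 0, "rx": 0, "ry": 0, "rz": 0}, {"x": 0, "y": 0, "z": 0, "rx": 0, "ry": 0, "rz": 0}, {"x": 0, "y": 0, "z": 0, "rx": 0, "ry": 0, "rz": 0}, {"x": 0, "y": 0, "z": -15, "rx": 0, "ry": 0, "rz": 0}, {"x": 0, "y": 0, "z": -40, "rx": 0, "ry": 0, "rz": 0}, {"x": 0, "y": 0, "z": -70, "rx": 0, "ry": 0, "rz": 0}, {"x": 0, "y": 0, "z": -100, "rx": 0, "ry": 0, "rz": 0}, {"x": 25, "y": 0, "z": -130, "rx": 0, "ry": 0, "rz": 0}, {"x": -40, "y": 0, "z": -150, "rx": 0, "ry": 0, "rz": 0}, {"x": -60, "y": 0, "z": -150, "rx": 0, "ry": 0, "rz": 0}, {"x": -60, "y": 0, "z": -150, "rx": 0, "ry": 0, "rz": 0}, {"x": -60, "y": 0, "z": -150, "rx": 0, "ry": 0, "rz": 0}], "hand": 60}}

```text
time: 23.6
tool_pos: [0.6809, -0.1227, 0.3158]
tool_rot: [-3.141, -0.001, 2.356]
contact_force: [-0.1, 0.8, 0.1]
opening: 0.0602
grip_force: 0.0
```

```bash
python3 look.py w4
```

```text
23.6 [ 0.681 -0.123  0.316] [-3.141 -0.001  2.356] [-0.289  0.658  0.936  0.     1.549 -1.074]
light_unit 0.59 [ 0.635 -0.002  0.002] [294.  81.]
drawer_floor 0.41 [0.64  0.001 0.004] [297.  82.]
drawer_front 0.61 [ 0.56  -0.     0.074] [256.  18.]
dimmer_grip 0.79 [ 0.635 -0.077  0.122] [255. 122.]
lens 0.85 [ 0.513 -0.191 -0.002] [139. 116.]
0.9 112 153 100 138 132.74746687451287 118.44427123928293
0.25 175 282 0 110 234.1552162849873 43.83015267175573
cam [ 0.633 -0.074  0.408]
```

View pics/w4.png

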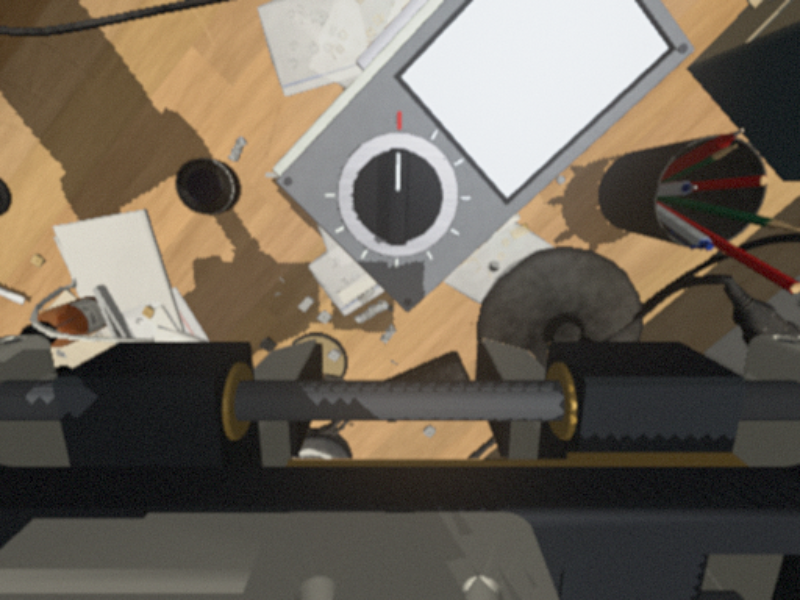

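The pointer at (398,150–190) lines up with the red mark at (399,121). The drawer is flush and the arm is clear, so I'm handing in.

```bash
python3 -c "
from cell import *
print(hand_in())"
```

```text
the job is handed in; nothing more can be done
None
```

The job is handed in (no verdict came back): the lens stood upright in the drawer before I shut it, the dimmer pointer is on its red mark, and the arm never went near the blower or the bottle.

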